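# Hold a turning blank on the lathe's drive centre

### The job

I am about to wind up the tailstock and need a third hand: take the long square wooden blank from the bench, line it up level on the lathe's axis with the pencilled centre of one end on the headstock's drive centre, and press it straight on until the sprung point is right in and the tooth ring bears on the wood. Keep up a steady push of about 15 N for a few seconds and finish like that, still holding and pushing the blank: do not let go. Leave the short blank, the finished stoppers and the gouge as they lie.

Things in the scene. Friction and masses are not known exactly. Their poses are not given: they have to be found in the camera images.
- blank: the long square blank of pale wood, 120 x 38 x 38 mm, 0.08 to 0.17 kg, lying on the bench; the one to mount. Origin: centre of its underside as it lies; x along its length, z up (its axis is 19 mm above the origin). Either end may go to the drive centre and any of its four sides may be up. Pencilled diagonals cross at the centre of each end.
- end_a (a point): centre of the blank's end face at its +x end (same axes as the blank)
- end_b (a point): centre of the blank's end face at its -x end
- lathe: cream bench-top wood lathe, fixed, 0.72 m long; spindle axis level, 205 mm above the bench, 100 mm above the bed. Origin: on the bench under mid-bed, below the spindle axis; y along the axis from headstock (-y end) to tailstock (+y end), x across, away from the robot. Bed 100 mm wide, feet 150 mm. The 266 mm between drive centre and tailstock centre is free.
- head_top (a point): middle of the top of the lathe's box-shaped headstock, 270 mm above the bench; the headstock is 120 mm wide (lathe x) and 145 mm long (lathe y)
- tail_tip (a point): tip of the tailstock's live centre on the spindle axis; the tailstock stands run back beyond it (+y), its top 234 mm above the bench, a locking lever to 275 mm
- rest_top (a point): middle of the top of the tool rest, swung out on the far side of the bed: a bar 150 mm long in lathe y, 14 mm thick, 201 mm above the bench
- drive_seat (a point): centre of the face of the drive centre's tooth ring (26 mm across, steel, rigid, fixed) in the headstock spindle; its axes are the lathe's: +y points out of the face along the spindle axis to the tailstock. A seated blank lies with its end face here and its axis along y. It stands 85 mm out from the headstock.
- point_tip (a point): tip of the drive centre's sprung point (7 mm thick pin on the spindle axis), 6 mm in front of the ring face at rest
- drive_point (a joint): how far the sprung point is pushed in (m): 0 at rest, 0.006 when the wood meets the tooth ring. Its spring takes 2.4 N to start and 6 N at 6 mm; beyond that the rigid ring takes the push.
- short_blank: bystander: short blank of the same wood, 65 x 38 x 38 mm, lying on the bench. Origin: centre of its underside, x along its length
- stopper_1: bystander: finished turned bottle-stopper top, dark wood, 89 mm tall, 38 mm across, standing. Origin: centre of its foot
- stopper_2: bystander: the like, lighter wood, 85 mm tall, 40 mm across, standing. Origin: centre of its foot
- gouge: bystander: turning gouge lying on the bench, 330 mm long along its own y (from -170 to +160 mm), 30 mm thick, wooden handle at -y. Origin: under its axis

How it is judged:
By the outcome, as a careful person would: the job done as asked, in the order asked, and still so for the second after the job is handed in, while the arm keeps its last pose, push and grip.
It also fails if it takes over 58 s, if anything falls off the work surface, if the arm or the gripper's body presses on something with over 40 N, if the wrist force passes 120 N, or if a joint passes its speed limit or range.

### The arm

A 6-joint arm with a two-finger parallel gripper is mounted at the origin on the work surface. World frame = base frame: x ahead of the robot, y to its left, z up, the work surface at z = 0. Lengths are in m, angles in rad, forces in N, time in s.
With the tool pointing down it reaches from about 0.325 to 0.775 m from the base axis. Payload 5.5 kg.
Tool frame: the origin (TCP) lies at the centre of the arm's flange, where the gripper is bolted on; the fingertips stand 182 mm ahead of it and the grasp point (between the pads) lies 163 mm ahead of it (robot.grasp_offset is the distance from the TCP to the grasp point, in m); z points along the fingers, y is the line along which they close (so a half turn about z gives the same grasp; the last joint's range is limited). The gripper opens to 88 mm and grips with 3 to 60 N. Pads are 20 mm wide; open, the fingers measure 115 mm over their backs; the gripper's body (75 mm by 178 mm) begins 61 mm behind the grasp point.
Start: joints at [1.185, 0.091, 1.231, -0, 1.82, -0.057], TCP at [0.194, 0.568, 0.405] pointing down, gripper open.
Joint ranges: [-2.87, 2.87], [-0.86, 2.18], [0.17, 2.46], [-1.51, 4.65], [0.06, 2.69], [-2.65, 2.65]. Speed limits (rad/s): [2.57, 2.57, 3.01, 3.14, 3.14, 3.14].

### API

Orientations are given as [roll, pitch, yaw] about the fixed x, y, z axes, in that order (R = Rz(yaw) Ry(pitch) Rx(roll)).
In Python, from station import robot, imaging, planner, readout gives the robot as it stands (robot), with the cameras (imaging), the kinematics (planner) and the readings (readout). Calls block until the motion is done:
- robot.move_pose(position, orientation): joint-space move of the TCP to a pose.
- robot.movel(position, ori=None, max_speed=0.15): straight line of the TCP; ori=None keeps the orientation; max_speed is the mean speed in m/s.
- robot.move_j(angles): joint-space move.
- robot.gripper_to(opening): opening from 0.0 (shut) to 1.0 (fully open); the grip force is fixed at half the most; returns when the fingers have stopped.
- robot.hold(seconds).
- planner.ik(position, orientation): joint angles nearest the present ones, or None.
- readout.get_obs(): the state.
- imaging.capture(name): name is "scene" or "top" or "wrist"; returns the picture (400x640x3 uint8, blue, green, red); there is no depth.
- imaging.get_calibration(name): a dict with "camera_matrix" (3x3 intrinsics, pixels), "k1" (the pictures are not rectified: a ray, as slopes to the right and down, at radius r is drawn at 1 + k1 r^2 times it, then the intrinsics apply), "extrinsics" (4x4, takes a point from world to camera coordinates). Camera axes: x right, y down, z forward; pixel columns grow to the right and rows downward; lengths in m; the calibration is good to about 2 mm. A picture is of the moment at which its call begins: read the wrist's pose just before it. get_calibration takes no time and is no camera call; for the wrist camera it gives the pose at the moment of the call.
A pose or a line that the arm cannot do raises robot.IKError and nothing moves.
- robot.sign_off(): hands the job in; it is judged then, once.
The state is a dict: "time": time; "joint_positions": joint angles; "qd": joint speeds; "effort": joint torques, N m; "ee_pos": TCP position; "tool_rot": TCP orientation; "ft_force": force on the tool from outside, world axes, zero at the start; "ft_torque": the same for the moment, N m; "finger_gap": opening from 0.0 (shut) to 1.0 (fully open); "finger_force": force on a finger pad.
Only numpy, scipy, OpenCV 4.12 (cv2) and the standard library are available. Lean on these libraries where they do the work, as an engineer would, in place of code of your own. Each camera call takes 0.05 s, during which the arm holds its last target. There are 200 camera calls.

## Working session

There is one attempt and no reset: what is moved stays moved. The work goes in short steps, each a Python script; the robot and the scene stay as the last script left them, time stands still between calls to the robot, and variables do not carry over. Pictures are saved under pics/ and viewed, at most 10 in all, crops included, and the job is handed in when it is done.

```bash
ls; mkdir -p pics
python3 - <<'E'
from station import robot, imaging, planner, readout
import cv2,numpy as np
for n in("scene","top"):
    cv2.imwrite(f"pics/{n}0.png",imaging.capture(n))
for n in("scene","top","wrist"):
    c=imaging.get_calibration(n);print(n,c["camera_matrix"],c["k1"],np.round(c["extrinsics"],4))
o=readout.get_obs();print(o)
E
```

```text
pics
station.py
scene [[455.09302835   0.         324.98396636]
 [  0.         455.09302835 205.69012524]
 [  0.           0.           1.        ]] -0.12026227365031057 [[-0.6838  0.7296  0.0108  0.3506]
 [ 0.4369  0.4212 -0.7948 -0.1122]
 [-0.5845 -0.5388 -0.6067  1.6295]
 [ 0.      0.      0.      1.    ]]
top [[419.06074223   0.         323.38197299]
 [  0.         419.06074223 197.13069025]
 [  0.           0.           1.        ]] -0.08776650017110799 [[ 0.012  -0.9997  0.0229  0.0088]
 [-0.997  -0.0137 -0.0756  0.5567]
 [ 0.0759 -0.0219 -0.9969  1.4768]
 [ 0.      0.      0.      1.    ]]
wrist [[309.49942309   0.         320.58015626]
 [  0.         309.49942309 195.89098548]
 [  0.           0.           1.        ]] -0.027097666390375155 [[ 0.3222  0.9467 -0.0013 -0.6005]
 [ 0.9077 -0.3085  0.2845 -0.034 ]
 [ 0.2689 -0.0929 -0.9587  0.3917]
 [ 0.      0.      0.      1.    ]]
{'time': 0.1, 'joint_positions': array([ 1.18526809e+00,  9.17716944e-02,  1.23174136e+00,  7.30020945e-06,
        1.81980526e+00, -5.67042704e-02]), 'qd': array([-0.00029181, -0.00186339, -0.00174004, -0.00183546, -0.00145522,
        0.00012536]), 'effort': array([ 2.31192556e-03, -4.47861171e+01, -4.07567167e+01,  6.99955481e-02,
        2.85086705e-02, -1.05577321e-04]), 'ee_pos': array([0.19378023, 0.56789973, 0.40364041]), 'tool_rot': array([-3.13987017e+00, -1.04866388e-04,  2.81277039e+00]), 'ft_force': array([-1.0104519 , -0.33427846, -0.21486053]), 'ft_torque': array([ 0.01839109,  0.03791864, -0.02077466]), 'finger_force': 0.0, 'finger_gap': 0.9978719057760205}
```

View pics/top0.png

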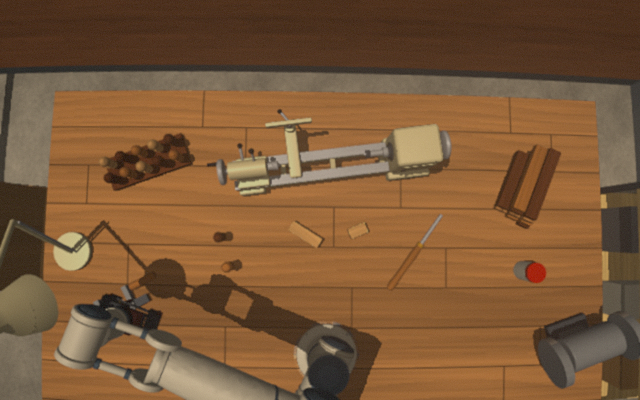

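View pics/scene0.png

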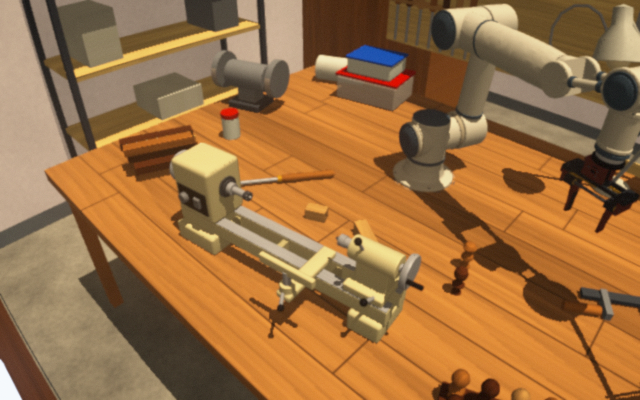

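The top view shows the long blank at about (307,234), the short one at (359,230), the headstock at (420,147) on the -y side and the tailstock at (245,170). The tool rest is on the far side. In the scene view the drive centre is at (245,193).

```bash
cat > h.py <<'E'
from station import robot, imaging, planner, readout
import cv2,numpy as np
def ray(cal,uv):
    K=np.array(cal["camera_matrix"]);E=np.array(cal["extrinsics"]);R,t=E[:3,:3],E[:3,3]
    p=cv2.undistortPoints(np.array([[uv]],float),K,np.array([cal["k1"],0,0,0.]))[0,0]
    # k1 model: drawn = ray*(1+k1 r^2), same as OpenCV
    d=R.T@np.array([p[0],p[1],1.]);return -R.T@t,d/np.linalg.norm(d)
def onplane(cal,uv,z):
    c,d=ray(cal,uv);return c+d*(z-c[2])/d[2]
def proj(cal,P):
    E=np.array(cal["extrinsics"])
    return cv2.projectPoints(np.array([P],float),cv2.Rodrigues(E[:3,:3])[0],E[:3,3],np.array(cal["camera_matrix"]),np.array([cal["k1"],0,0,0.]))[0][0,0]
def tri(obs):
    A=np.zeros((3,3));b=np.zeros(3);L=[ray(c,u) for c,u in obs]
    for c,d in L:
        M=np.eye(3)-np.outer(d,d);A+=M;b+=M@c
    X=np.linalg.solve(A,b);return X,[np.linalg.norm((np.eye(3)-np.outer(d,d))@(X-c)) for c,d in L]
E
python3 - <<'E'
from h import *
t=imaging.get_calibration("top");s=imaging.get_calibration("scene");w=imaging.get_calibration("wrist")
for n,uv,z in[("blank",(307,233),.038),("short",(359,229),.038),("headtop",(415,144),.27),("drive",(385,150),.205),("tailtop",(247,168),.234),("rest",(288,124),.201),("gougeT",(441,215),.015),("gougeH",(391,288),.015),("st1",(222,237),.04),("st2",(232,266),.04),("restpost",(292,150),.2)]:
    print(n,np.round(onplane(t,uv,z),3))
print("drive sc",onplane(s,(246,194),.205))
o=readout.get_obs();E=np.array(w["extrinsics"])
from scipy.spatial.transform import Rotation as Ro
R=Ro.from_euler("xyz",o["tool_rot"]).as_matrix();print("cam in tool",R.T@(-E[:3,:3].T@E[:3,3]-o["ee_pos"]),"axes",np.round(E[:3,:3]@R,3))
E
```

```text
blank [0.428 0.072 0.038]
short [ 0.444 -0.111  0.038]
headtop [ 0.703 -0.255  0.27 ]
drive [ 0.696 -0.174  0.205]
tailtop [0.627 0.257 0.234]
rest [0.775 0.136 0.201]
gougeT [ 0.498 -0.411  0.015]
gougeH [ 0.235 -0.229  0.015]
st1 [0.41 0.37 0.04]
st2 [0.31  0.333 0.04 ]
restpost [0.691 0.121 0.2  ]
drive sc [ 0.68132001 -0.12543011  0.205     ]
cam in tool [0.07932089 0.00089109 0.01928379] axes [[ 0.001  1.    -0.   ]
 [-0.959  0.001 -0.285]
 [-0.285  0.001  0.959]]
```

```bash
cat >> h.py <<'E'
import json
def shot(name,sv):
    cal=imaging.get_calibration("wrist");im=imaging.capture("wrist")
    cv2.imwrite(f"pics/{name}.png",im)
    json.dump({k:np.array(cal[k]).tolist() for k in cal},open(f"{name}.json","w"));return cal,im
def load(name):return json.load(open(f"{name}.json"))
E
python3 - <<'E'
from h import *
pi=np.pi
robot.move_pose([.428,.072,.42],[pi,0,np.radians(-119)]);shot("b1",1)
th=.147;yl=np.array([-np.sin(th),np.cos(th),0]);xl=np.array([np.cos(th),np.sin(th),0])
seat=np.array([.68,-.13,0]);
def go(n,p):
    try: robot.move_pose(p,[pi,0,th-pi/2]);shot(n,1)
    except robot.IKError as e: print(n,"IK",e)
go("d1",seat+.06*yl+[0,0,.44])
go("d2",seat+.06*yl-.07*xl+[0,0,.44])
go("t1",seat+.18*yl-.03*xl+[0,0,.47])
print(readout.get_obs()["time"],readout.get_obs()["joint_positions"])
v=np.vstack([np.hstack([cv2.imread(f"pics/{n}.png") for n in r]) for r in(("b1","d1"),("d2","t1"))])
cv2.imwrite("pics/m1.png",cv2.resize(v,(800,500),interpolation=cv2.INTER_AREA))
E
```

```text
d1 IK the arm cannot take that pose within its joint ranges
d2 IK the arm cannot take that pose within its joint ranges
t1 IK the arm cannot take that pose within its joint ranges
2.2833 [ 8.91584883e-02 -3.51644597e-01  1.60847778e+00  1.42427791e-04
  1.88482519e+00 -2.54674682e+00][ WARN:0@1.220] global loadsave.cpp:275 findDecoder imread_('pics/d1.png'): can't open/read file: check file path/integrity
Traceback (most recent call last):
ValueError: all the input arrays must have same number of dimensions, but the array at index 0 has 3 dimension(s) and the array at index 1 has 1 dimension(s)
```

Run:
```python
from h import *
pi=np.pi
th=.147;yl=np.array([-np.sin(th),np.cos(th),0]);xl=np.array([np.cos(th),np.sin(th),0])
seat=np.array([.68,-.13,0]);
def go(n,p):
    try: robot.move_pose(p,[pi,0,th+pi/2]);shot(n,1)
    except robot.IKError as e: print(n,"IK",e)
go("d1",seat+.05*yl+[0,0,.42])
go("d2",seat+.03*yl-.08*xl+[0,0,.43])
go("t1",seat+.20*yl-.05*xl+[0,0,.46])
print(readout.get_obs()["time"],readout.get_obs()["joint_positions"])
v=np.vstack([np.hstack([cv2.imread(f"pics/{n}.png") for n in r]) for r in(("b1","d1"),("d2","t1"))])
cv2.imwrite("pics/m1.png",cv2.resize(v,(800,500),interpolation=cv2.INTER_AREA))
```

```text
5.5167 [ 4.25478300e-02  1.23586109e-01  1.09913085e+00 -8.07214704e-04
  1.92022784e+00 -1.03830519e-01]
```

View pics/m1.png

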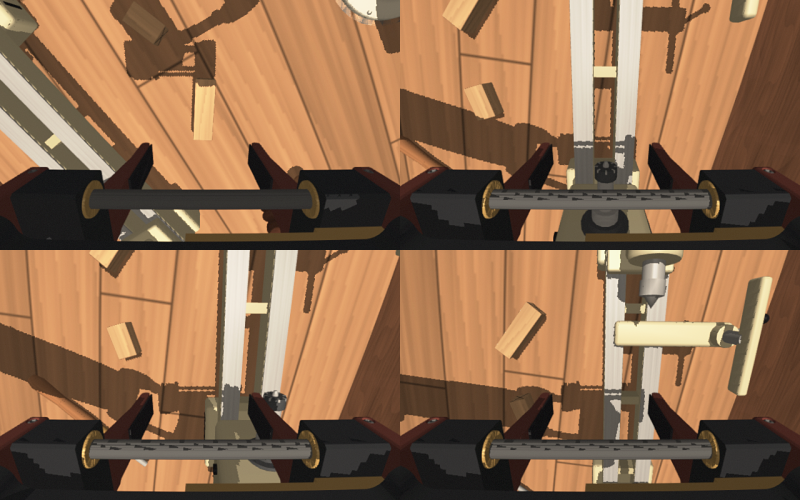

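The montage shows:
- **b1:** the long blank lies at about (325,175), partly in shadow.
- **d1 and d2:** the drive centre is at about (328,275) and (437,240).
- **t1:** the tail tip is at about (405,88), and the rest bar is on the far side.

I'll zoom in on these.

Run:
```python
import cv2,numpy as np
def c(n,x,y,w=100,h=75,s=4): return cv2.resize(cv2.imread(f"pics/{n}.png")[y:y+h,x:x+w],None,fx=s,fy=s,interpolation=cv2.INTER_CUBIC)
v=np.vstack([np.hstack([c("d1",280,235),c("d2",390,205)]),np.hstack([c("t1",355,40),c("t1",300,70,200,150,2)])])
for x in range(0,800,40): cv2.line(v,(x,0),(x,5),(0,0,255),1);cv2.line(v,(x,300),(x,305),(0,0,255),1)
for y in range(0,600,40): cv2.line(v,(0,y),(5,y),(0,0,255),1);cv2.line(v,(400,y),(405,y),(0,0,255),1)
cv2.imwrite("pics/m2.png",v)
```

```text
(no output)
```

View pics/m2.png

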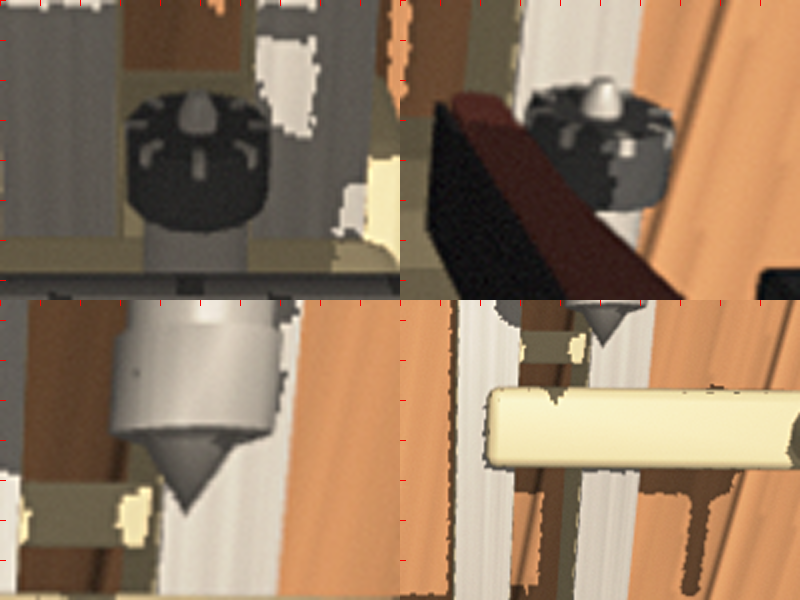

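The crops give these pixel positions:
- **Point tip:** (329.6,257) in d1 and (440.6,224.7) in d2.
- **Ring face (d1):** spans columns 312 to 347.
- **Tail tip (t1):** about (401.3,93).

Next come their coordinates and the blank in t1.

Run:
```python
from h import *
d1,d2,t1=load("d1"),load("d2"),load("t1")
a,b,t=(329.6,257.2),(440.6,224.7),(401.2,93.2)
print("tri tip",tri([(d1,a),(d2,b)]))
p1,p2,T=onplane(d1,a,.205),onplane(d2,b,.205),onplane(t1,t,.205)
print(p1,p2,T)
P=(p1+p2)/2;v=T-P;print("len",np.linalg.norm(v),"theta",np.arctan2(-v[0],v[1]))
im=cv2.imread("pics/t1.png")[70:180,140:260]
hsv=cv2.cvtColor(im,cv2.COLOR_BGR2HSV)
print("blank px",hsv[58,52],"table",hsv[20,20])
h=hsv[...,1];m=((hsv[...,1]<hsv[58,52][1]+30)&(hsv[...,2]>170)).astype(np.uint8)*255
m=cv2.morphologyEx(m,cv2.MORPH_OPEN,np.ones((3,3)))
cs,_=cv2.findContours(m,0,2);c=max(cs,key=cv2.contourArea)
bx=cv2.boxPoints(cv2.minAreaRect(c))+[140,70];print(bx)
Q=np.array([onplane(t1,q,.038) for q in bx]);print(Q.round(4),"c",Q.mean(0));print([np.linalg.norm(Q[i]-Q[(i+1)%4]) for i in range(4)])
cv2.imwrite("pics/m3.png",cv2.resize(np.hstack([im,cv2.cvtColor(m,8)]),None,fx=3,fy=3))
```

```text
tri tip (array([ 0.68205768, -0.10309849,  0.20447107]), [np.float64(0.00023749590004581292), np.float64(0.00023749590004571507)])
[ 0.68189428 -0.10258056  0.205     ] [ 0.68195047 -0.10314698  0.205     ] [0.64579805 0.15506224 0.205     ]
len 0.2604434580167345 theta 0.13915175598826415
blank px [ 16 123 234] table [ 13 137 201]
[[140.00001526  70.        ]
 [259.          70.        ]
 [259.         178.99998474]
 [140.00001526 178.99998474]]
[[0.3644 0.147  0.038 ]
 [0.5092 0.1674 0.038 ]
 [0.522  0.0318 0.038 ]
 [0.3629 0.0082 0.038 ]] c [0.43961151 0.08857319 0.038     ]
[np.float64(0.14629002257274454), np.float64(0.13619569641260268), np.float64(0.1608799085092859), np.float64(0.13882264445053044)]
```

View pics/m3.png

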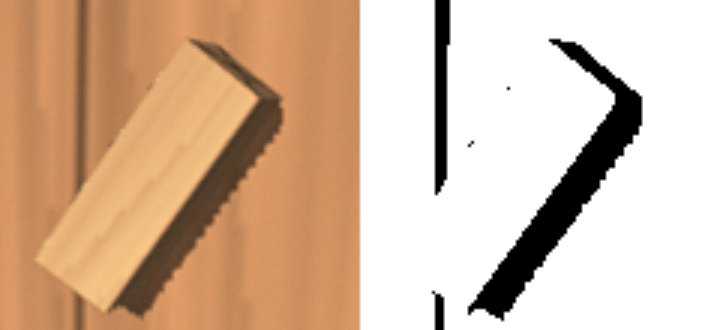

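The blank's top face in t1 has its corners at about (202.3,83.3), (225.7,103.3), (175,174) and (152,157.3). The point tip agrees with the given geometry: tip to tail measures 260.4 mm against 260 expected. I'll turn the blank corners into a pose, then look from above it.

Run:
```python
from h import *
t1=load("t1")
q=[(202.3,83.3),(225.7,103.3),(175,174),(152,157.3)]
Q=np.array([onplane(t1,u,.038) for u in q]);c=Q.mean(0)
ax=(Q[0]+Q[1]-Q[2]-Q[3])/2;yaw=np.arctan2(ax[1],ax[0])
print(c,np.linalg.norm(ax),np.linalg.norm(Q[1]-Q[0]),np.degrees(yaw))
robot.movel(readout.get_obs()["ee_pos"]+np.array([-.05,-.02,.0]))
robot.move_pose([c[0],c[1],.36],[np.pi,0,yaw])
cal,im=shot("b2",1)
for n,s in zip("ABCD",(1,)*4):pass
hsv=cv2.cvtColor(im,cv2.COLOR_BGR2HSV)
print([proj(cal,x) for x in Q],readout.get_obs()["time"],readout.get_obs()["ee_pos"],yaw)
cv2.imwrite("pics/m4.png",cv2.resize(im[100:290,200:460],None,fx=3,fy=3,interpolation=cv2.INTER_CUBIC))
```

```text
[0.42557343 0.08175301 0.038     ] 0.11858520751223584 0.03605992577098681 58.55222016372303
[array([302.38432963, 125.59473457]), array([339.93619695, 126.70367366]), array([337.54383   , 239.51312007]), array([304.06951095, 239.89401327])] 6.8583 [0.42651294 0.08168671 0.36104659] 1.0219290262095801
```

View pics/m4.png

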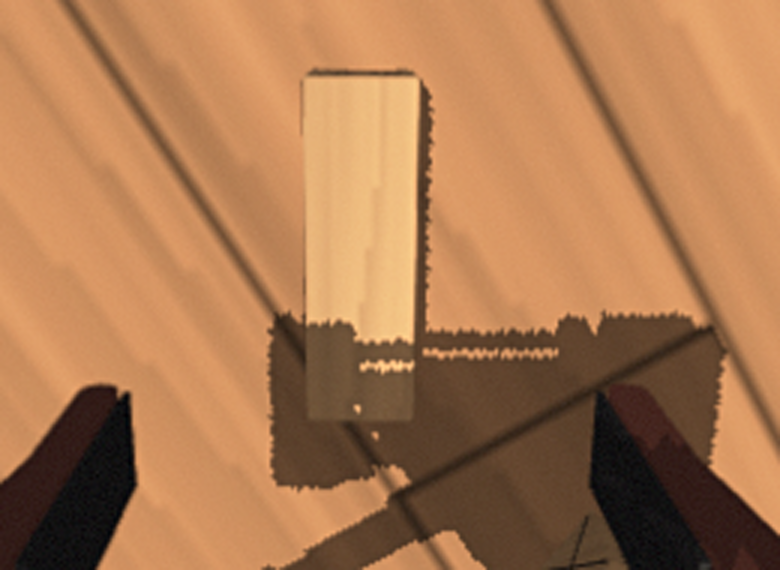

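In b2 the blank's top face has crop corners (304,77), (419,77), (413,420) and (307,420), which is centred and nearly parallel to the tool. I'll refine the pose and grasp.

Run:
```python
from h import *
b=load("b2")
q=[(200+u/3,100+v/3) for u,v in((304,77),(419,77),(413,420),(307,420))]
q=[(u-.33,v-.33) for u,v in q]
Q=np.array([onplane(b,u,.038) for u in q]);c=Q.mean(0)
ax=(Q[0]+Q[1]-Q[2]-Q[3])/2;yaw=np.arctan2(ax[1],ax[0])
print(c,np.linalg.norm(ax),np.linalg.norm(Q[1]-Q[0]),np.degrees(yaw))
g=robot.grasp_offset
robot.move_pose([c[0],c[1],.27],[np.pi,0,yaw])
robot.movel([c[0],c[1],.019+.004+g],max_speed=.1)
robot.hold(.2);o=readout.get_obs();print(o["ee_pos"],o["tool_rot"],o["ft_force"])
robot.gripper_to(0.0);robot.hold(.2)
o=readout.get_obs();print(o["ee_pos"],o["finger_gap"]*88,o["finger_force"],o["ft_force"],o["time"])
cal,im=shot("g1",1)
json.dump(dict(c=c.tolist(),yaw=float(yaw),ee=o["ee_pos"].tolist(),rot=o["tool_rot"].tolist()),open("grasp.json","w"))
robot.movel([c[0],c[1],.33],max_speed=.15);robot.hold(.3)
o=readout.get_obs();print(o["ee_pos"],o["tool_rot"],o["finger_gap"]*88,o["finger_force"],o["ft_force"],o["ft_torque"],o["time"])
cal,im=shot("g2",1)
cv2.imwrite("pics/m5.png",cv2.resize(im[150:350,190:450],None,fx=3,fy=3,interpolation=cv2.INTER_CUBIC))
```

```text
[0.42485532 0.08265974 0.038     ] 0.11931162893844771 0.03676857400370896 58.4325191378836
[0.42510335 0.08267332 0.18700989] [ 3.14057287e+00 -7.86416401e-04  1.01979574e+00] [-0.03843778 -0.35370692 -0.81347233]
[0.42486657 0.08263982 0.18628069] 38.22033285603017 29.999940097332 [ 0.41984781 -1.4208515  -0.34667879] 9.5167
[0.42480286 0.08265983 0.32942433] [-3.14080012e+00  6.40459903e-04  1.01982882e+00] 37.72778960370557 29.99977022409439 [-0.09190557  0.06989218 -0.98358386] [-0.01952043  0.0646931  -0.03465616] 10.975
```

View pics/m5.png

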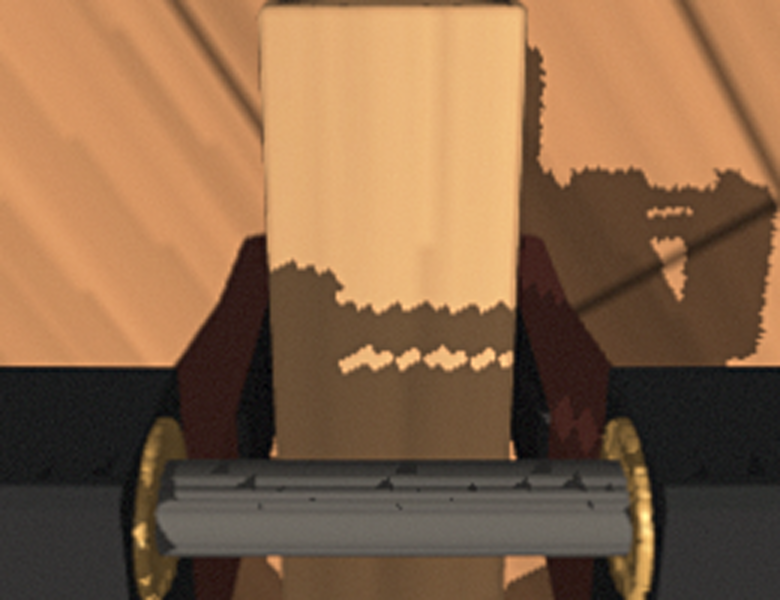

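The blank is held squarely. Its far end edge is at row 152, columns 277 to 365, mid 320.6, and it lies straight between the pads. View b1 saw the undisturbed blank with the tool turned half round, so comparing it with b2 gives the camera's lateral bias.

Run:
```python
from h import *
im=cv2.imread("pics/b1.png")
cv2.imwrite("pics/m6.png",cv2.resize(im[100:240,270:400],None,fx=4,fy=4,interpolation=cv2.INTER_CUBIC))
g2=load("g2");G=json.load(open("grasp.json"))
from scipy.spatial.transform import Rotation as Ro
R=Ro.from_euler("xyz",[-3.14080012,6.4e-4,1.01982882]).as_matrix();p=np.array([0.42480286,.08265983,.32942433])
zt=p[2]-(.18628-.038)
for n,(l,r,v) in dict(end=(261,525,9),mid=(266,518,180),near=(273,513,420)).items():
    for u in(l,(l+r)/2,r): print(n,np.round(R.T@(onplane(g2,(190+u/3-.33,150+v/3-.33),zt)-p),4))
```

```text
end [ 0.0594 -0.0197  0.1483]
end [ 0.0594 -0.0013  0.1482]
end [0.0594 0.0171 0.1482]
mid [ 0.0342 -0.0199  0.1483]
mid [ 0.0342 -0.0014  0.1483]
mid [0.0342 0.0171 0.1482]
near [-0.0064 -0.0204  0.1483]
near [-0.0063 -0.0012  0.1483]
near [-0.0063  0.018   0.1483]
```

View pics/m6.png

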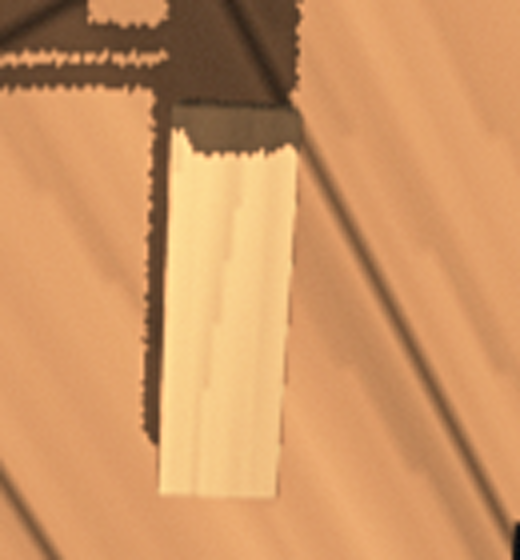

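In b1 the blank's top face has crop corners (173,105), (300,110), (276,495) and (159,495), with its upper end in shadow.

Run:
```python
from h import *
def f(n,q):
    b=load(n);Q=np.array([onplane(b,u,.038) for u in q]);ax=(Q[0]+Q[1]-Q[2]-Q[3])/2
    print(n,Q.mean(0),np.degrees(np.arctan2(ax[1],ax[0])),np.linalg.norm(ax));return Q.mean(0)
c1=f("b1",[(270+u/4-.37,100+v/4-.37) for u,v in((173,105),(300,108),(276,495),(159,495))])
c2=f("b2",[(200+u/3-.33,100+v/3-.33) for u,v in((304,77),(419,77),(413,420),(307,420))])
y=1.0198;x=np.array([np.cos(y),np.sin(y),0]);ty=np.array([np.sin(y),-np.cos(y),0])
print("diff along tool x",x@(c2-c1),"tool y",ty@(c2-c1))
```

```text
b1 [0.42407964 0.08219907 0.038     ] -121.37952359990416 0.11950368203706282
b2 [0.42485532 0.08265974 0.038     ] 58.4325191378836 0.11931162893844771
diff along tool x 0.0007985937459687837 tool y 0.000419701527408735
```

Bias at the tip's depth comes out at about 0.6 mm along the tool's y. I'll apply it and go to the approach pose, 25 mm short of the tip.

```bash
cat >> h.py <<'E'
TH=.1392;YL=np.array([-np.sin(TH),np.cos(TH),0]);XL=np.array([np.cos(TH),np.sin(TH),0])
TIP=np.array([.68192,-.10300,0])+.0006*XL; SEAT=TIP-.006*YL
ORI=[np.pi,0,TH+np.pi/2];ZT=.3723
def rel():
    o=readout.get_obs();d=o["ee_pos"]-SEAT
    r=(np.array(o["tool_rot"])-ORI+np.pi)%(2*np.pi)-np.pi
    print("t %.2f along %.2f across %.2f dz %.2f mm rot %s F along %.2f %s fing %.1f gap %.2f"%(o["time"],d@YL*1e3-60,d@XL*1e3,(d[2]-ZT)*1e3,np.round(r*1e3,2),o["ft_force"]@YL,np.round(o["ft_force"],1),o["finger_force"],o["finger_gap"]*88))
    return d@YL,d@XL,d[2]-ZT,o["ft_force"]@YL
def at(s,ex=0,ez=0): return SEAT+(s+.060)*YL+ex*XL+[0,0,ZT+ez]
E
python3 - <<'E'
from h import *
o=readout.get_obs();robot.movel([o["ee_pos"][0],o["ee_pos"][1],.42])
robot.move_pose(at(.031,0,.048),ORI)
robot.movel(at(.031),ori=ORI,max_speed=.08);robot.hold(.5)
rel();shot("a1",1)
im=imaging.capture("scene");cv2.imwrite("pics/a_s.png",im);t=imaging.capture("top")
v=np.hstack([cv2.resize(im[130:280,180:380],(400,300),interpolation=3),cv2.resize(t[100:200,330:463],(400,300),interpolation=3)])
cv2.imwrite("pics/m7.png",v)
E
```

```text
t 14.06 along 31.01 across 0.02 dz 0.06 mm rot [-0.08  0.01 -0.03] F along -0.42 [ 0.5 -0.4 -2. ] fing 30.0 gap 37.54
```

View pics/m7.png

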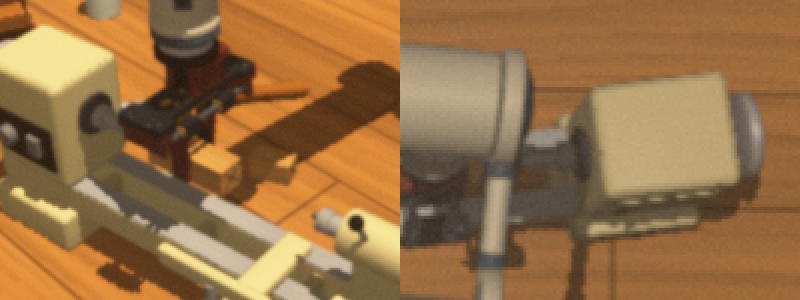

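The scene view shows the blank level over the bed, its far end (pencil cross near crop (213,178)) in line with the tail centre. The arm is within 0.1 mm of its target. Now I'll advance and press, watching the force.

Run:
```python
from h import *
s=imaging.get_calibration("scene");p=at(0.031)+.06*YL;p[2]=.205
print("far end predicted in crop",(proj(s,p)-[180,130])*2,"tail",(proj(s,SEAT+.266*YL+[0,0,.205])-[180,130])*2)
robot.movel(at(.009),max_speed=.05);robot.hold(.3);f0=rel()[3]
c=.009
while c>-.012:
    c-=.001;robot.movel(at(c),max_speed=.02);robot.hold(.1)
    a,x,z,f=rel()
    if f-f0>9: break
print("cmd",c,"f0",f0)
```

```text
far end predicted in crop [231.48185886 177.44831259] tail [310.46723724 214.46298664]
t 15.10 along 9.26 across 0.02 dz 0.05 mm rot [-0.06 -0.    0.39] F along -0.32 [ 0.6 -0.2 -0.5] fing 30.0 gap 37.69
t 15.45 along 8.02 across 0.01 dz -0.01 mm rot [-0.01 -0.01  0.02] F along -0.45 [-0.1 -0.5 -1.5] fing 30.0 gap 37.79
t 15.80 along 6.97 across -0.01 dz -0.00 mm rot [ 0.   -0.02 -0.05] F along -0.70 [ 0.1 -0.7 -1.3] fing 30.0 gap 37.89
t 16.15 along 6.01 across -0.00 dz -0.04 mm rot [ 0.07 -0.02  0.04] F along -0.19 [-0.3 -0.2 -0.5] fing 30.0 gap 37.82
t 16.50 along 5.32 across 0.03 dz 0.00 mm rot [ 0.04 -0.54  0.44] F along 2.41 [-0.1  2.4 -0.3] fing 30.0 gap 38.00
t 16.85 along 4.15 across 0.03 dz 0.01 mm rot [-0.07 -0.28  0.22] F along 3.00 [ 0.   3.  -1.3] fing 30.0 gap 38.13
t 17.20 along 3.09 across 0.02 dz 0.02 mm rot [-0.05 -0.17  0.11] F along 3.44 [-1.5  3.3 -1.8] fing 30.0 gap 37.59
t 17.55 along 2.08 across 0.01 dz 0.01 mm rot [ 0.  -0.2  0.1] F along 4.82 [-0.7  4.8 -0.7] fing 30.0 gap 37.58
t 17.90 along 1.06 across 0.00 dz -0.00 mm rot [-0.01 -0.14  0.07] F along 4.51 [-0.5  4.5 -1.7] fing 30.0 gap 38.05
t 18.25 along 0.20 across 0.02 dz -0.00 mm rot [ 0.04 -0.36  0.26] F along 5.56 [-0.8  5.5 -1. ] fing 30.0 gap 38.02
t 18.60 along -0.61 across 0.02 dz 0.02 mm rot [ 0.07 -0.76  0.56] F along 5.69 [0.1 5.8 0.4] fing 30.0 gap 38.14
t 18.95 along -0.86 across 0.03 dz 0.11 mm rot [ 0.28 -2.17  1.49] F along 9.32 [-1.   9.3 -0.3] fing 30.0 gap 37.85
cmd -0.002 f0 -0.3239570547507037
```

The point's spring force shows from 5.3 mm on, and the ring contact at about -0.7 mm with 9.3 N and no sideways drift. Now up to 15 N, then watch it hold.

Run:
```python
from h import *
c=-.002
def F(n=6):
    r=[]
    for _ in range(n): robot.hold(.08);r.append(readout.get_obs()["ft_force"]@YL)
    return np.mean(r)+.4
f=F();print(f)
for i in range(12):
    if abs(f-15)<.7: break
    c-=np.clip((15-f)*.00012,-.0005,.0005);robot.movel(at(c),max_speed=.02);f=F();print("c %.5f f %.2f"%(c,f))
for i in range(4): print("hold %.2f"%F(8));rel()
print("cmd",c)
```

```text
9.365418065878208
c -0.00250 f 10.77
c -0.00300 f 12.83
c -0.00326 f 13.30
c -0.00346 f 13.62
c -0.00363 f 14.26
c -0.00372 f 14.41
hold 14.57
t 24.62 along -1.30 across 0.04 dz 0.24 mm rot [ 0.71 -4.58  3.14] F along 15.04 [-3.2 14.7  0.6] fing 30.0 gap 37.63
hold 14.76
t 25.28 along -1.30 across 0.04 dz 0.25 mm rot [ 0.69 -4.61  3.1 ] F along 14.08 [-4.  13.7  1. ] fing 30.0 gap 38.07
hold 14.51
t 25.95 along -1.34 across 0.04 dz 0.20 mm rot [ 0.75 -4.61  3.06] F along 13.39 [-3.1 13.1  1.4] fing 30.0 gap 38.09
hold 14.80
t 26.62 along -1.34 across 0.02 dz 0.23 mm rot [ 0.75 -4.57  3.09] F along 15.24 [-3.1 15.   1. ] fing 30.0 gap 37.85
cmd -0.0037192943773804972
```

Run:
```python
from h import *
im=imaging.capture("scene");w=imaging.capture("wrist");rel()
cv2.imwrite("pics/m8.png",np.hstack([cv2.resize(im[150:250,200:333],(400,300),interpolation=3),cv2.resize(w,(400,300),interpolation=3)]))
```

```text
t 26.72 along -1.30 across 0.02 dz 0.22 mm rot [ 0.75 -4.61  3.14] F along 14.18 [-3.9 13.8  0.3] fing 30.0 gap 38.03
```

View pics/m8.png

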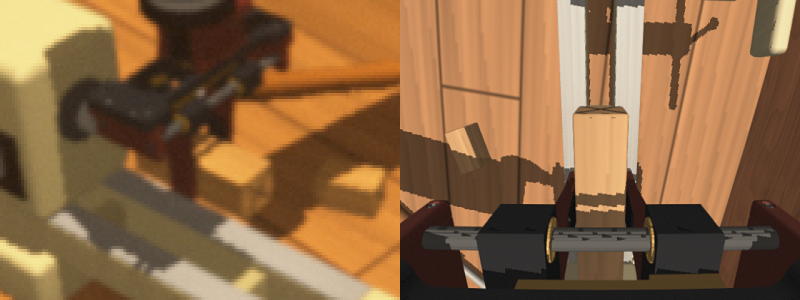

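The pictures show the blank held straight along the bed, with its far end at (600,108) in the wrist half and nothing else disturbed. The push is steady, so I'll hand it in.

Run:
```python
from h import *
robot.hold(1.0);rel();print(robot.sign_off())
```

```text
t 27.72 along -1.33 across 0.03 dz 0.23 mm rot [ 0.74 -4.62  3.07] F along 14.77 [-2.6 14.6  0.3] fing 30.0 gap 38.39
the job is handed in; nothing more can be done
None
```

I handed the job in at 27.7 s: the long blank is pressed onto the drive centre, with the force showing the point right in and the ring bearing on the wood, and the arm is still gripping it and pushing at about 15 N, level to about 0.3°.

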